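# Empty the strip-down tray into the scrap bin

### The arm

A 6-joint arm with a two-finger parallel gripper is mounted at the origin on the work surface. World frame = base frame: x ahead of the robot, y to its left, z up, the work surface at z = 0. Lengths are in mm, angles in rad, forces in N, time in s.
With the tool pointing down it reaches from about 250 to 775 mm from the base axis. Payload 4 kg.
Tool frame: the origin (TCP) lies at the very end of the fingers, on their centre line; the grasp point (between the pads) lies 19 mm behind it; z points along the fingers, y is the line along which they close (so a half turn about z gives the same grasp; the last joint's range is limited). The gripper opens to 85 mm and grips with 20 to 120 N. Pads are 22 mm wide; open, the fingers measure 114 mm over their backs; the gripper's body (76 mm by 85 mm) begins 54 mm behind the grasp point. The pads swing forward as they close: fully open they stand 13 mm farther back than shut.
Start: joints at [1.205, 0.087, 1.371, -0, 1.684, -0.103], TCP at [142.89, 531.131, 231.341] pointing down, gripper open.
Joint ranges: [-3.1, 3.1], [-0.76, 2.03], [0.27, 2.55], [-1.08, 4.22], [0.17, 2.65], [-2.57, 2.57]. Speed limits (rad/s): [2.79, 2.79, 3.14, 3.14, 3.14, 3.14].

### API

Orientations are given as a rotation vector (axis times angle).
In Python, from cell import * gives the robot as it stands.
- The arm moves only by the tool carry_out, never from a script. Its argument "steps" is a list of rows, each a list of 5 numbers: the shift along the tool's x, y, z in m, then the turn about the tool's z in degrees, then the finger opening in m, from 0 to 0.0854. A call has 1 to 12 rows; each row shifts and turns the commanded pose from where the row before left it, along the tool's axes as they then stand; what a row does not reach is not made up. A row lasts 1/10 s, in which the tool goes at most 50 mm and 8.59 degrees, less where a joint would pass 70% of its speed; a pose out of reach is approached as far as the arm can. A call is refused whole if a number of a shift passes 0.05 or a number of a turn 8.59, either way. A call with a gripper value outside its range is refused whole. The fingers move at their own pace and stop on an object; "squeeze" is the grip in N (left out, the last holds). Time passes only in rows, so rows that do not move let the fingers close. It gives the time, the measured TCP pose, the force, the opening and the grip force at its end, in the units of the state.
- sense(): the state, without advancing time (a new reading comes with each control period).
- snapshot(name): name is "scene" or "top" or "wrist"; returns a dict with "frame" (480x640x3 uint8, blue, green, red), "vertical_fov" (degrees; the focal length in pixels is half the picture's height over the tangent of half this angle, whatever the lens; pixels are square), "cx", "cy" (the principal point, pixels), "rvec" (rotation vector, rad) and "tvec" (3), from world to camera coordinates, as OpenCV has them; the wrist camera has in their place "tool_from_camera" (4x4, takes a point from camera to tool coordinates, whose origin is the TCP and whose axes are the flange's). Camera axes: x right, y down, z forward; pixel columns grow to the right and rows downward; lengths in mm; the calibration is good to about 2 mm. The wrist camera is an equidistant fisheye: a pixel r from the principal point sees the ray r / f radians off the axis. A picture is of the moment at which its call begins: read the wrist's pose just before it. There is no depth.
- sign_off(): hands the job in; it is judged then, once.
The state is a dict: "time_s": time; "qpos": joint angles; "joint_vel": joint speeds; "joint_torque": joint torques, N m; "eef_pos": TCP position; "ee_rot": TCP orientation; "force": force on the tool from outside, world axes, zero at the start; "torque": the same for the moment, N m; "gripper_width": finger opening in mm; "grasp_force": force on a finger pad.
Only numpy, scipy, OpenCV 4.12 (cv2) and the standard library are available. Lean on these libraries where they do the work, as an engineer would, in place of code of your own. Each camera call takes 0.05 s, during which the arm holds its last target. There are 200 camera calls.

### The job

The scrap bin's steel cover has no handle: slide the pry lever's blade into the notch under the cover's edge, lever it up and swing it well back so that it stays open, and lay the lever down on the bench. Then carry the open-ended tray of worn power-tool parts level by its fin and tip all four parts into the bin. Stand the empty tray upright on the bench again, without disturbing the other things on the bench.

Things in the scene. Friction and masses are not known exactly. Their poses are not given: they have to be found in the camera images.
- bin: scrap bin, grey sheet-steel box fixed to the bench, 220 (its x) x 200 (y) x 120 high, walls 5, open top closed by the cover. Origin: centre of its underside; z up. Its x axis points from the pry notch to the hinge; that is roughly to the robot's left (+y)
- bin_mouth (a point): centre of the bin's open top, 120 above the bench (underside of the shut cover)
- notch (a point): centre of the pry notch in the bin's -x wall, on its outer face: a slot 100 wide (bin y) and 19 high (from 101 above the bench up to the cover's underside at 120); the blade enters it along the bin's +x
- cover (a joint): angle of the cover, a plain bare-steel plate 220 x 204 x 5 mm, 0.25 kg, lying on the bin; 0 shut, 1.57 upright, stop at 1.95; stiff hinge, stays where it is left; about 4 N at its edge lifts it. The hinge runs along the bin's y axis at bin x +110, 120 above the bench
- cover_hinge (a point): middle of the hinge line, bin x +110, 120 above the bench; its axes are the bin's
- cover_edge (a point): middle of the cover's free edge, on its underside, 220 from the hinge; directly over the notch when shut
- lever: pry lever, 190 long, lying on the bench, 0.12 kg: black plastic handle 100 long x 22 wide x 24 high (from x -100 to 0), flat steel blade 26 wide x 3 thick from x 0 to +90, its mid-plane 12 above the underside. Origin: on the underside where handle meets blade; x points to the blade's tip, z up
- lever_grip (a point): grip point inside the handle, x -30, 20 above the underside; grip across y (22 mm)
- lever_tip (a point): tip of the blade, x +90, 12 above the underside
- tray: grey plastic scoop tray, 164 long (x) x 136 wide (y) with walls 46 high on both sides and the +x end, the -x end fully OPEN with no lip (parts slide out if it tilts); floor 4 thick. An arch 30 long (x), 148 wide and 90 high stands over its middle and carries an upright grip fin 60 (x) x 12 (y), from 90 to 135 high. 0.28 kg, about 0.75 kg with the parts. Origin: centre of its underside; z up
- tray_grip (a point): centre of the grip fin, 113 above the tray's underside; pinch across the tray's y (12 mm). The flat fin can be pinched at any pitch in the tray's x-z plane
- tray_lip (a point): middle of the open end's floor edge, tray x -82, 4 above the underside
- motor_a: small worn motor, steel cylinder 34 diameter, 60 long with its shaft, lying along its x; origin under its middle. In the tray
- motor_b: second motor, the same as motor_a
- gear: dark steel gear wheel 60 diameter, 16 thick, with a hub to 24; origin: centre of its underside. In the tray
- block: aluminium bearing block 58 x 42 x 22 with a round boss to 32; origin: centre of its underside. In the tray
- screwdriver: screwdriver 190 long (bystander, leave alone)
- pliers: blue-handled pliers 155 long (bystander, leave alone)
- gearmotor: geared motor with a square aluminium end, 135 long, 60 high (bystander, leave alone)
- grip_shell: black half shell of a power tool's grip, 190 long, 34 high (bystander, leave alone)
- spray_can: aluminium spray can 52 diameter, 150 high (bystander, leave alone)
- wrench: steel wrench 170 long (bystander, leave alone)

How it is judged (in metres and radians):
On the way, in this order (a step that is already met when the one before it is completed fails the run):
1. the cover is raised past 0.4 rad (23 degrees) with the lever's blade against it (value of joint cover above 0.4 rad and contact force between lever and bin above 0.2 N), for 0.1 s.
2. cover past 1.3 rad, lever laid on the bench, the tray is tipped past 0.35 rad with its open edge over the bin (within 110 mm of the mouth's centre, at most 150 mm above the rim) (value of joint cover above 1.3 rad and height (world z) of lever_grip below 0.035 m and angle between tray's own z axis and vertical above 0.35 rad and horizontal distance between tray_lip and bin_mouth below 0.11 m and height (world z) of tray_lip below 0.27 m), for 0.1 s.
At the end, for the whole second after the job is handed in: All four parts lie still inside the bin, below its rim; the cover is still open past 1.3 rad (75 degrees); the empty tray stands upright (within 0.1 rad) and still on the bench itself, anywhere; the pry lever lies still on the bench itself, anywhere, not propped up (x of motor_a in the frame of bin between -0.112 and 0.112 m and y of motor_a in the frame of bin between -0.102 and 0.102 m and z of each of motor_a, motor_b, gear, block in the frame of bin below 0.115 m and x of motor_b in the frame of bin between -0.112 and 0.112 m and y of motor_b in the frame of bin between -0.102 and 0.102 m and x of gear in the frame of bin between -0.112 and 0.112 m and y of gear in the frame of bin between -0.102 and 0.102 m and x of block in the frame of bin between -0.112 and 0.112 m and y of block in the frame of bin between -0.102 and 0.102 m and value of joint cover above 1.3 rad and angle between tray's own z axis and vertical below 0.1 rad and height (world z) of tray below 0.008 m and linear speed of each of tray, lever below 0.02 m/s and height (world z) of lever_grip below 0.035 m and linear speed of each of motor_a, motor_b, gear, block below 0.05 m/s); the robot touches nothing.
It fails at once if a bystander on the bench (screwdriver, pliers, geared motor, grip shell, spray can or wrench) is moved more than 30 mm (distance of any of screwdriver, pliers, gearmotor, grip_shell, spray_can, wrench from where it was at the start of the episode above 0.03 m).
It also fails if it takes over 72 s, if anything falls off the work surface, if the arm or the gripper's body presses on something with over 40 N, if the wrist force passes 120 N, or if a joint passes its speed limit or range.

## Working session

There is one attempt and no reset: what is moved stays moved. The work goes in short steps, Python scripts to look and compute and a tool call to move; the robot and the scene stay as the last step left them, time stands still between calls to the robot, and variables do not carry over. Pictures are saved under pics/ and viewed, at most 10 in all, crops included, and the job is handed in when it is done.

Besides the shell and the picture viewer there is one more tool, called after "Emit:" by a JSON object that holds its "op" and its "data", one argument or row to a line. carry_out: Moves the arm, as the interface text tells. Its arguments: {"type":"object","properties":{"steps":{"type":"array","items":{"type":"array","items":{"type":"number"}}},"squeeze":{"type":"number"}},"required":["steps"]}

```bash
mkdir -p pics
cat > h.py <<'E'
import numpy as np, cv2
from scipy.spatial.transform import Rotation as R
from cell import *
def shot(n,name):
    s=snapshot(n); cv2.imwrite(f'pics/{name}.png',s['frame']); return s
def KRT(s):
    f=240/np.tan(np.radians(s['vertical_fov'])/2)
    return f,R.from_rotvec(np.ravel(s['rvec'])).as_matrix(),np.ravel(s['tvec'])
def toplane(s,px,z):
    f,Rm,t=KRT(s); px=np.atleast_2d(px).astype(float)
    d=np.c_[(px[:,0]-s['cx'])/f,(px[:,1]-s['cy'])/f,np.ones(len(px))]@Rm
    c=-Rm.T@t
    return c+d*((z-c[2])/d[:,2])[:,None]
def proj(s,P):
    f,Rm,t=KRT(s); q=np.atleast_2d(P)@Rm.T+t
    return np.c_[q[:,0]/q[:,2]*f+s['cx'],q[:,1]/q[:,2]*f+s['cy']]
E
python3 - <<'E'
from h import *
import pickle
d={}
for n in('top','scene'):
    d[n]=shot(n,n+'0'); s=d[n]; print(n,{k:v for k,v in s.items() if k!='frame'}, -KRT(s)[1].T@KRT(s)[2])
pickle.dump(d,open('s0.pkl','wb'))
st=sense(); print(st); print(R.from_rotvec(st['ee_rot']).as_matrix().round(3))
E
```

```text
top {'vertical_fov': 56.27498074913502, 'cx': 315.3041010820199, 'cy': 244.15621416235498, 'rvec': array([ 2.18666051, -2.20656098,  0.05830346]), 'tvec': array([-105.98106237,  570.32466227, 1020.97588777])} [ 516.60042841 -108.71661958 1048.90355295]
scene {'vertical_fov': 57.1682809927661, 'cx': 319.9110275462477, 'cy': 244.96882568179296, 'rvec': array([ 1.77239835,  2.0291301 , -0.63530885]), 'tvec': array([ 173.9174065 , -417.4037936 , 1315.24786163])} [1092.62369269   -7.67582601  860.5025721 ]
{'time_s': 0.1, 'qpos': array([ 1.20490416e+00,  8.78779956e-02,  1.37212132e+00,  3.28484208e-06,
        1.68360870e+00, -1.03099911e-01]), 'joint_vel': array([ 3.98549532e-04, -1.40039288e-03, -1.93823791e-03, -8.45810402e-05,
        8.75906503e-04, -1.48644923e-04]), 'joint_torque': array([ 2.22923307e-03, -3.53015220e+01, -3.14218748e+01, -9.53387939e-05,
        7.93343730e-03,  1.34135792e-05]), 'eef_pos': array([142.71734751, 530.68889329, 230.24864537]), 'ee_rot': array([-4.11543788e-01, -3.11404314e+00,  3.07742676e-03]), 'force': array([-0.04753215,  0.37205306, -0.53624285]), 'torque': array([-0.01657976,  0.0045499 , -0.03517637]), 'grasp_force': 0.0, 'gripper_width': 85.46404609950257}
[[-0.966  0.26  -0.001]
 [ 0.26   0.966 -0.002]
 [ 0.    -0.002 -1.   ]]
```

View pics/top0.png

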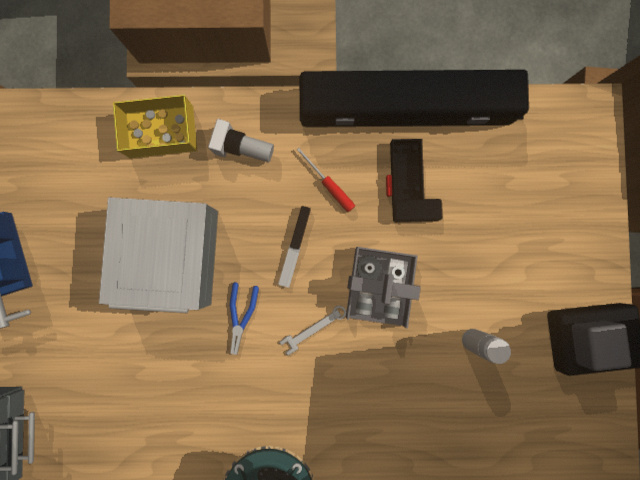

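View pics/scene0.png

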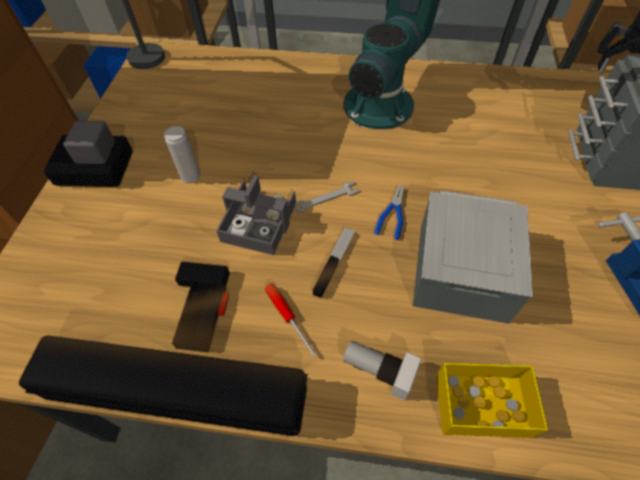

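Run:
```python
from h import *
import pickle
d=pickle.load(open('s0.pkl','rb')); s=d['top']
t=s['frame']; sc=d['scene']['frame']
a=cv2.resize(t[235:335,335:435],(400,400),interpolation=3); b=cv2.resize(sc[165:265,205:305],(400,400),interpolation=3)
cv2.imwrite('pics/crop.png',np.hstack([a,b]))
print('cover',toplane(s,[(107,198),(207,204),(203,310),(101,306)],125).round(0).tolist())
print('lever',toplane(s,[(304,207),(286,286)],14).round(0).tolist())
print('tray walls',toplane(s,[(357,248),(416,255),(408,327),(347,319)],46).round(0).tolist())
# lever blobs
g=t[200:292,272:318].astype(int); 
dark=(g.max(2)<60).astype('uint8'); steel=((g.max(2)-g.min(2)<25)&(g.min(2)>90)).astype('uint8')
for m,z in((dark,24),(steel,13.5)):
    c=max(cv2.findContours(m,0,2)[0],key=cv2.contourArea); r=cv2.minAreaRect(c); bx=cv2.boxPoints(r)+[272,200]
    print(cv2.contourArea(c),r,toplane(s,bx,z).round(1).tolist())
```

```text
cover [[663.0, 320.0, 125.0], [649.0, 113.0, 125.0], [431.0, 120.0, 125.0], [441.0, 329.0, 125.0]]
lever [[656.0, -86.0, 14.0], [474.0, -43.0, 14.0]]
tray walls [[558.0, -204.0, 46.0], [541.0, -336.0, 46.0], [382.0, -315.0, 46.0], [401.0, -180.0, 46.0]]
315.5 ((27.632076263427734, 27.037734985351562), (8.653715133666992, 42.03232955932617), 15.945395469665527) [[565.0, -52.5, 24.0], [657.7, -79.6, 24.0], [652.1, -98.7, 24.0], [559.4, -71.5, 24.0]]
364.5 ((16.650941848754883, 66.47169494628906), (10.576762199401855, 39.28511428833008), 15.945395469665527) [[478.7, -24.9, 13.5], [565.4, -50.3, 13.5], [558.5, -73.7, 13.5], [471.8, -48.3, 13.5]]
```

View pics/crop.png

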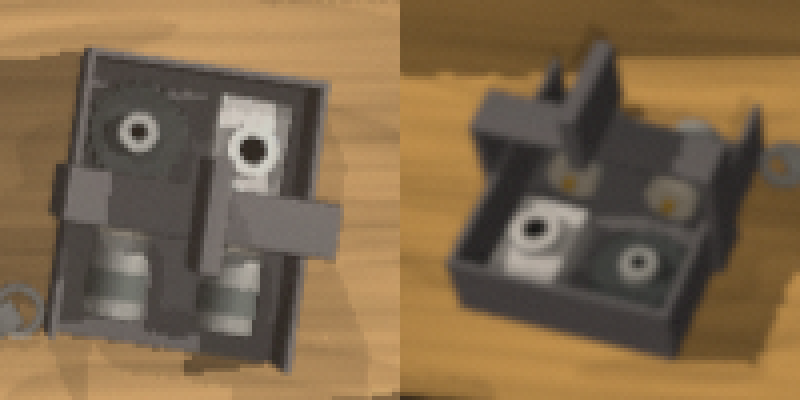

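Run:
```python
from h import *
import pickle
d=pickle.load(open('s0.pkl','rb')); s=d['top']
t=s['frame']; sc=d['scene']['frame']
a=cv2.resize(t[185:325,90:230],(400,400),interpolation=3); b=cv2.resize(sc[185:325,405:545],(400,400),interpolation=3)
cv2.imwrite('pics/crop2.png',np.hstack([a,b]))
print('bystanders',toplane(s,[(273,150),(212,140),(353,208),(296,150),(232,353),(258,290),(285,350),(342,312),(399,175)],10).round(0).tolist())
```

```text
bystanders [[791.0, -14.0, 10.0], [816.0, 129.0, 10.0], [653.0, -200.0, 10.0], [791.0, -68.0, 10.0], [322.0, 82.0, 10.0], [465.0, 22.0, 10.0], [327.0, -40.0, 10.0], [413.0, -171.0, 10.0], [730.0, -308.0, 10.0]]
```

View pics/crop2.png

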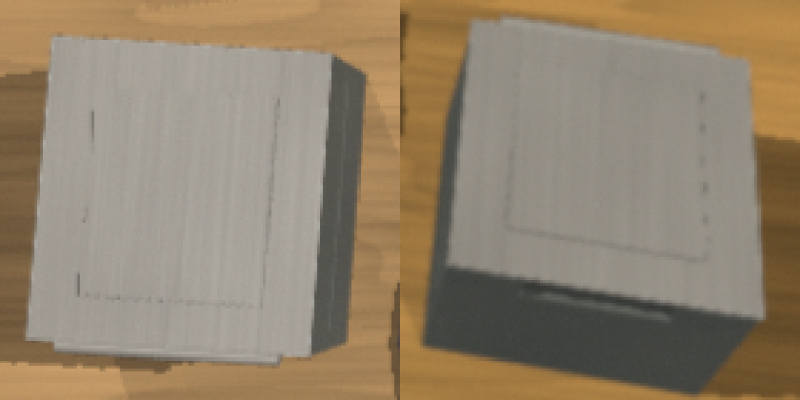

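Run:
```python
from h import *
import pickle
d=pickle.load(open('s0.pkl','rb')); s=d['top']; sc=d['scene']
def quad(s,box,z,lo):
    x0,y0,x1,y1=box; g=s['frame'][y0:y1,x0:x1].astype(int)
    m=((g.max(2)-g.min(2)<22)&(g.min(2)>lo)).astype('uint8'); m=cv2.morphologyEx(m,2,np.ones((5,5)))
    c=max(cv2.findContours(m,0,2)[0],key=cv2.contourArea); r=cv2.minAreaRect(c)
    b=cv2.approxPolyDP(cv2.convexHull(c),6,True)[:,0]+[x0,y0]
    W=toplane(s,b,z); print(b.tolist(),W.round(0).tolist(),[round(float(np.linalg.norm(W[i]-W[i-1]))) for i in range(len(W))])
print(s['frame'][250,[150,190,205,212]].tolist(), sc['frame'][[250,290],[480,430]].tolist())
quad(s,(90,185,230,325),125,105); quad(sc,(405,180,545,325),125,110)
# slot on x-face: intersect rays with plane x=X
f,Rm,t=KRT(sc); c=-Rm.T@t
for p in [(448.8,284.8),(499.5,296.3)]:
    v=np.array([(p[0]-sc['cx'])/f,(p[1]-sc['cy'])/f,1])@Rm
    for X in(650,): print((c+v*(X-c[0])/v[0]).round(0))
# -y wall profile in top view
print(s['frame'][[225,255,285]][:,198:222].mean(2).astype(int).tolist())
```

```text
[[152, 158, 163], [156, 165, 169], [78, 85, 85], [77, 84, 85]] [[133, 142, 147], [64, 69, 67]]
[[109, 198], [205, 204], [198, 308], [100, 303]] [[663.0, 315.0, 125.0], [649.0, 117.0, 125.0], [435.0, 130.0, 125.0], [447.0, 331.0, 125.0]] [217, 199, 214, 201]
[[431, 193], [525, 207], [531, 295], [423, 276]] [[438.0, 132.0, 125.0], [452.0, 329.0, 125.0], [664.0, 315.0, 125.0], [649.0, 117.0, 125.0]] [212, 197, 213, 199]
[650. 170. 104.]
[650. 273.  82.]
[[160, 162, 160, 159, 160, 162, 157, 88, 82, 84, 85, 85, 90, 88, 85, 83, 85, 84, 91, 118, 127, 125, 128, 128], [163, 163, 166, 165, 140, 82, 82, 79, 81, 82, 92, 82, 79, 80, 80, 81, 88, 117, 129, 130, 129, 129, 129, 128], [162, 158, 112, 82, 81, 83, 83, 85, 91, 82, 84, 82, 80, 84, 96, 130, 130, 128, 128, 127, 127, 125, 126, 125]]
```

Emit:
{"op": "carry_out", "data": {
  "steps": [
    [-0.036,-0.029,0,0,0.05],
    [-0.036,-0.029,0,0,0.05],
    [-0.036,-0.029,0,0,0.05],
    [-0.036,-0.029,0,0,0.05],
    [-0.036,-0.029,0,0,0.05],
    [-0.036,-0.029,0,0,0.05],
    [-0.036,-0.029,0,0,0.05],
    [-0.036,-0.029,0,0,0.05],
    [-0.036,-0.029,0,0,0.05],
    [-0.036,-0.029,0,0,0.05],
    [-0.036,-0.029,0,0,0.05],
    [-0.036,-0.029,0,0,0.05]
  ]
}}

```text
time_s: 1.3
eef_pos: [470.2, 81.1, 230.9]
ee_rot: [-0.412, -3.114, -0.0]
force: [0.0, 0.1, 0.6]
gripper_width: 49.7
grasp_force: 0.0
```

Emit:
{"op": "carry_out", "data": {
  "steps": [
    [-0.036,-0.029,0,0,0.05],
    [-0.036,-0.029,0,0,0.05],
    [-0.036,-0.029,0.03,0,0.05],
    [-0.034,-0.029,0.03,1,0.05],
    [0,0,0.02,0,0.05],
    [0,0,0,0,0.05],
    [0,0,0,0,0.05],
    [0,0,0,0,0.05]
  ]
}}

```text
time_s: 2.1
eef_pos: [572.9, -59.3, 158.2]
ee_rot: [0.437, 3.108, 0.0]
force: [-1.1, 0.9, 1.2]
gripper_width: 49.8
grasp_force: 0.0
```

```bash
cat >> h.py <<'E'
def wrist(name=None):
    st=sense(); s=snapshot('wrist')
    if name: cv2.imwrite(f'pics/{name}.png',s['frame'])
    return st,s
def wplane(st,s,px,z):
    f=240/np.tan(np.radians(s['vertical_fov'])/2); px=np.atleast_2d(px).astype(float)
    u=px-[s['cx'],s['cy']]; r=np.linalg.norm(u,axis=1); th=r/f
    d=np.c_[u/np.maximum(r,1e-9)[:,None]*np.sin(th)[:,None],np.cos(th)]
    T=np.array(s['tool_from_camera']); Rt=R.from_rotvec(st['ee_rot']).as_matrix()
    d=d@T[:3,:3].T@Rt.T; c=Rt@T[:3,3]+st['eef_pos']
    return c+d*((z-c[2])/d[:,2])[:,None]
E
python3 - <<'E'
from h import *
st,s=wrist('w1'); print(st['eef_pos'],s['vertical_fov'])
np.save('w1.npy',s['frame'])
E
```

```text
[572.92534641 -59.340371   158.18701922] 65.70646984690485
```

View pics/w1.png

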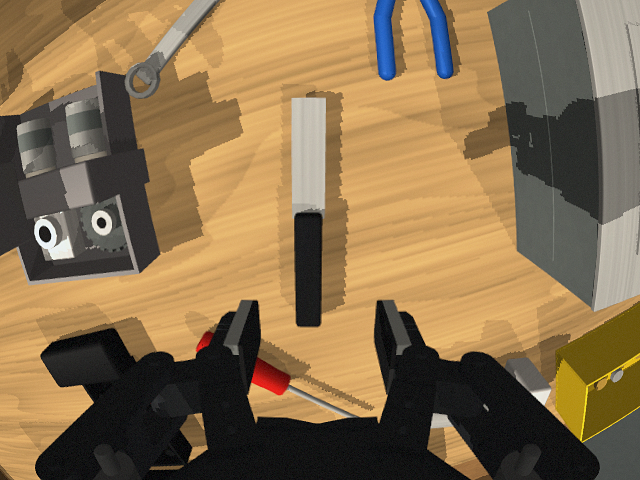

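The wrist view shows the lever pointing straight up the picture: tip at (309,98), joint at (309,212), butt at (309,326). The bin is at the right, with no notch in its -y wall.

Run:
```python
from h import *
st,s=wrist()
W=np.vstack([wplane(st,s,[(308.5,98)],13.5),wplane(st,s,[(308.5,212),(308.5,326)],24)]); print(W.round(1))
Rt=R.from_rotvec(st['ee_rot']).as_matrix(); 
a=W[0,:2]-W[2,:2]; print(np.linalg.norm(a),np.degrees(np.arctan2(a[1],a[0])),'tool x',np.degrees(np.arctan2(Rt[1,0],Rt[0,0])))
g=W[2,:2]+a/np.linalg.norm(a)*85; print('grip',g, Rt.T@(np.r_[g,1]-st['eef_pos']))
```

```text
[[474.8 -37.9  13.5]
 [558.7 -62.   24. ]
 [655.7 -90.6  24. ]]
188.3628993628213 163.74346818874295 tool x 164.0165259870222
grip [574.06951054 -66.84770242] [ -2.47043478  -7.06390267 157.53428792]
```

Emit:
{"op": "carry_out", "data": {
  "steps": [
    [-0.0025,-0.007,0.04,0,0.05],
    [0,0,0.04,0,0.05],
    [0,0,0.04,0,0.05],
    [0,0,0.02,0,0.05],
    [0,0,0.01,0,0.05],
    [0,0,0,0,0.05],
    [0,0,0,0,0.05]
  ]
}}

```text
time_s: 2.9
eef_pos: [574.3, -67.4, 8.3]
ee_rot: [0.438, 3.107, -0.0]
force: [0.0, -0.3, 0.4]
gripper_width: 50.3
grasp_force: 0.0
```

Emit:
{"op": "carry_out", "data": {
  "steps": [
    [0,0,0.006,0,0.05],
    [0,0,0,0,0.015],
    [0,0,0,0,0.015],
    [0,0,0,0,0.015],
    [0,0,0,0,0.015],
    [0,0,0,0,0.015],
    [0,0,-0.02,0,0.015],
    [0,0,-0.04,0,0.015],
    [0,0,-0.04,0,0.015],
    [0,0,-0.04,0,0.015],
    [0,0,0,0,0.015]
  ],
  "squeeze": 115
}}

```text
time_s: 4.0
eef_pos: [576.5, -68.2, 147.4]
ee_rot: [0.437, 3.098, -0.001]
force: [1.2, -0.0, -1.0]
gripper_width: 20.0
grasp_force: 112.7
```

Emit:
{"op": "carry_out", "data": {
  "steps": [
    [0,0,0,8.5,0.015],
    [0,0,0,8.5,0.015],
    [0,0,0,8.5,0.015],
    [0,0,0,8.5,0.015],
    [0.0075,0.034,0,0,0.015],
    [0.0075,0.034,0,0,0.015],
    [0.0075,0.034,0,0,0.015],
    [0.0075,0.034,0,0,0.015],
    [0.0075,0.034,0,0,0.015],
    [0.0075,0.034,0,0,0.015],
    [0.0075,0.034,0,0,0.015],
    [0.0075,0.034,0,0,0.015]
  ]
}}

```text
time_s: 5.2
eef_pos: [742.8, 154.3, 137.4]
ee_rot: [-1.328, -2.844, 0.003]
force: [0.4, -0.8, -2.0]
gripper_width: 19.6
grasp_force: 112.9
```

Emit:
{"op": "carry_out", "data": {
  "steps": [
    [0,0,0,0,0.015],
    [0,0,0,0,0.015],
    [0,0,0,0,0.015]
  ]
}}

```text
time_s: 5.5
eef_pos: [742.1, 152.3, 138.9]
ee_rot: [-1.329, -2.845, 0.003]
force: [-0.3, 0.2, -2.2]
gripper_width: 19.9
grasp_force: 113.0
```

Run:
```python
from h import *
st,s=wrist(); Rt=R.from_rotvec(st['ee_rot']).as_matrix(); print(st['eef_pos'],st['qpos'].round(2),np.degrees(np.arctan2(Rt[1,0],Rt[0,0])))
b=shot('scene','sc2')
cv2.imwrite('pics/m2.png',np.hstack([cv2.resize(s['frame'],(400,300)),cv2.resize(b['frame'][140:350,340:620],(400,300))]))
```

```text
[742.09575002 152.25122789 138.93672776] [ 0.13  0.59  0.9  -0.    1.65 -0.57] 129.8998487564042
```

View pics/m2.png

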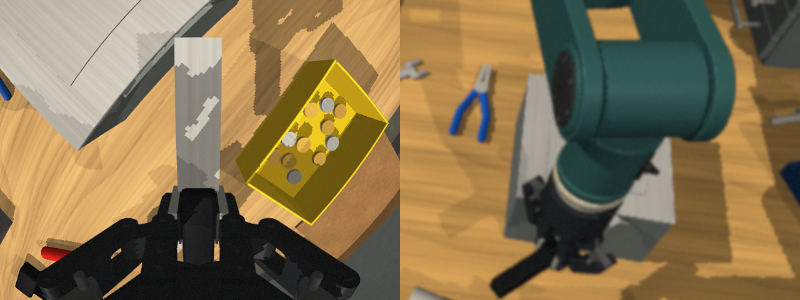

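The wrist view shows the blade tip at about (317,61) and the cover's notch edge running from (125,240) to (275,56). I'll convert both to world points.

Run:
```python
from h import *
st,s=wrist(); fr=s['frame']
print('edge',wplane(st,s,[(125,240),(275,56)],120).round(0).tolist(),'tip',wplane(st,s,[(317,61)],149).round(0).tolist())
P=np.array([[656,216,120.]])
```

```text
edge [[650.0, 110.0, 120.0], [657.0, 226.0, 120.0]] tip [[676.0, 231.0, 149.0]]
```

Emit:
{"op": "carry_out", "data": {
  "steps": [
    [-0.002,0.003,0.013,0,0.015],
    [0,0,0.013,0,0.015],
    [0,0,0.012,0,0.015],
    [0,0,0,0,0.015],
    [0,0,0,0,0.015]
  ]
}}

```text
time_s: 6.15
eef_pos: [745.7, 153.6, 100.6]
ee_rot: [-1.328, -2.845, 0.002]
force: [0.2, 1.2, -0.7]
gripper_width: 20.1
grasp_force: 113.1
```

Run:
```python
from h import *
st,s=wrist('w3'); fr=s['frame']; print(st['eef_pos'],st['force'])
cv2.imwrite('pics/c3.png',cv2.resize(fr[0:300,150:450],(600,600)))
```

```text
[745.7431093  153.56782566 100.63915249] [ 0.19672663  1.19754111 -0.70121614]
```

View pics/c3.png

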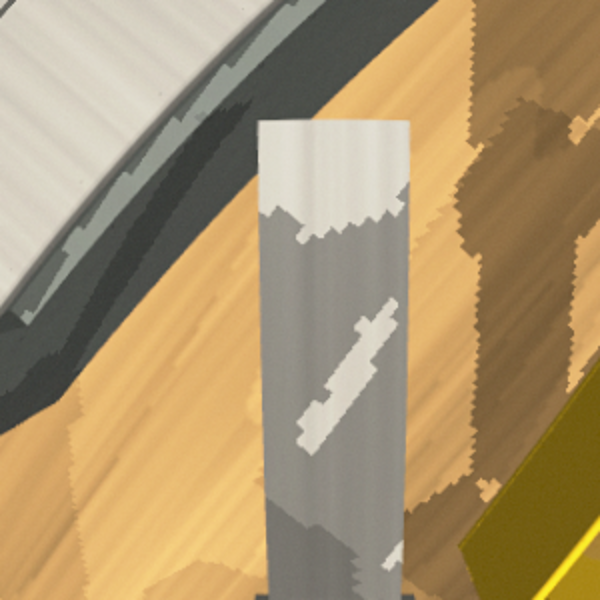

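Emit:
{"op": "carry_out", "data": {
  "steps": [
    [0.007,-0.0072,0,0,0.015],
    [0.007,-0.0072,0,0,0.015],
    [0.007,-0.0072,0,0,0.015],
    [0,0,0,0,0.015]
  ]
}}

```text
time_s: 6.6
eef_pos: [716.1, 156.3, 103.8]
ee_rot: [1.328, 2.846, 0.002]
force: [-0.4, -0.3, -1.0]
gripper_width: 19.9
grasp_force: 113.1
```

Emit:
{"op": "carry_out", "data": {
  "steps": [
    [0.007,-0.0072,0,0,0.015],
    [0.007,-0.0072,0,0,0.015],
    [0,0,0,0,0.015],
    [0,0,0,0,0.015]
  ]
}}

```text
time_s: 7.0
eef_pos: [697.1, 157.4, 103.0]
ee_rot: [1.328, 2.845, 0.002]
force: [0.1, 0.0, -0.8]
gripper_width: 19.8
grasp_force: 113.1
```

Emit:
{"op": "carry_out", "data": {
  "steps": [
    [0.0014,-0.0014,-0.012,0,0.015],
    [0.0014,-0.0014,-0.018,0,0.015],
    [0.0014,-0.0014,-0.018,0,0.015],
    [0.0014,-0.0014,-0.018,0,0.015],
    [0.0042,-0.0043,-0.0143,0,0.015],
    [0.0042,-0.0043,-0.0143,0,0.015],
    [0,0,0,0,0.015]
  ],
  "squeeze": 120
}}

```text
time_s: 7.7
eef_pos: [677.0, 159.3, 200.8]
ee_rot: [1.327, 2.843, 0.005]
force: [0.9, 0.7, -1.4]
gripper_width: 19.6
grasp_force: 118.7
```

Run:
```python
from h import *
st,s=wrist('w4'); b=shot('scene','sc4'); t=shot('top','t4'); print(st['eef_pos'],st['force'],st['torque'])
cv2.imwrite('pics/m4.png',np.hstack([cv2.resize(s['frame'],(400,300)),cv2.resize(b['frame'][140:350,340:620],(400,300))]))
```

```text
[676.99507843 159.28799765 200.75357557] [ 0.88637057  0.69824213 -1.3769401 ] [0.05751605 0.01032196 0.04582614]
```

View pics/m4.png

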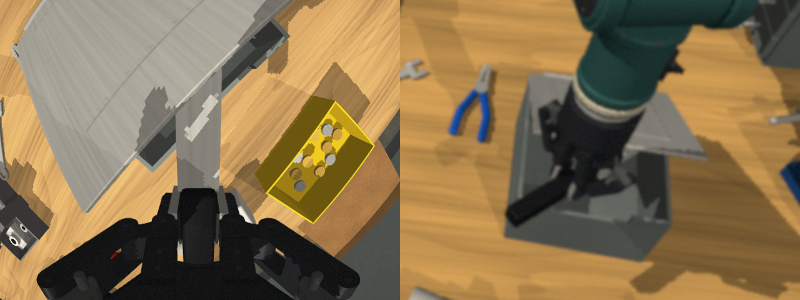

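Emit:
{"op": "carry_out", "data": {
  "steps": [
    [0.0067,-0.007,-0.0123,0,0.015],
    [0.0067,-0.007,-0.0123,0,0.015],
    [0.0067,-0.007,-0.0123,0,0.015],
    [0.0086,-0.0089,-0.0097,0,0.015],
    [0.0086,-0.0089,-0.0097,0,0.015],
    [0.0086,-0.0089,-0.0097,0,0.015],
    [0.01,-0.0103,-0.006,0,0.015],
    [0.01,-0.0103,-0.006,0,0.015],
    [0.01,-0.0103,-0.006,0,0.015]
  ]
}}

```text
time_s: 8.75
eef_pos: [566.2, 166.9, 282.3]
ee_rot: [1.329, 2.846, 0.002]
force: [2.1, 0.5, -2.6]
gripper_width: 19.9
grasp_force: 118.5
```

Emit:
{"op": "carry_out", "data": {
  "steps": [
    [0.0109,-0.0113,-0.002,0,0.015],
    [0.0109,-0.0113,-0.002,0,0.015],
    [0.0109,-0.0113,-0.002,0,0.015],
    [0.0072,-0.0074,0.001,0,0.015],
    [0.0072,-0.0074,0.001,0,0.015],
    [0.0072,-0.0074,0.001,0,0.015],
    [0,0,0,0,0.015],
    [0,0,0,0,0.015]
  ]
}}

```text
time_s: 9.55
eef_pos: [488.9, 172.3, 283.4]
ee_rot: [-1.328, -2.846, 0.001]
force: [0.4, 0.3, -2.1]
gripper_width: 19.9
grasp_force: 120.4
```

Run:
```python
from h import *
st,s=wrist('w5'); b=shot('scene','sc5'); t=shot('top','t5'); print(st['eef_pos'],st['force'],st['torque'])
cv2.imwrite('pics/m5.png',np.hstack([cv2.resize(s['frame'],(400,300)),cv2.resize(b['frame'][100:350,300:633],(400,300))]))
```

```text
[488.94012037 172.34938186 283.36062389] [ 0.41534222  0.27710273 -2.14857919] [0.06430484 0.01114176 0.02504343]
```

View pics/m5.png

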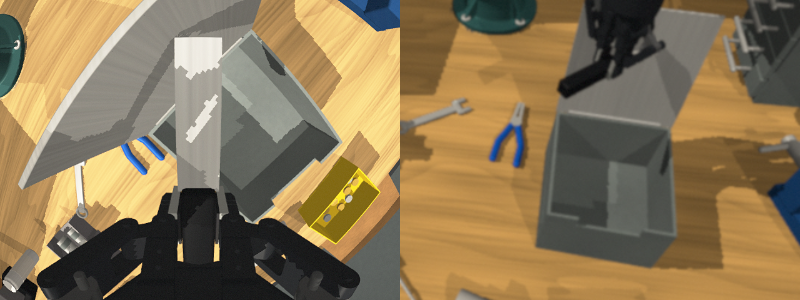

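Emit:
{"op": "carry_out", "data": {
  "steps": [
    [-0.028,0.029,0,0,0.015],
    [-0.028,0.029,0,0,0.015],
    [-0.037,-0.029,0,0,0.015],
    [-0.037,-0.029,0,0,0.015],
    [-0.037,-0.029,0,0,0.015],
    [-0.037,-0.029,0,0,0.015],
    [-0.037,-0.029,0,0,0.015],
    [0,0,0.04,-8.5,0.015],
    [0,0,0.04,-8.5,0.015],
    [0,0,0.04,-8.5,0.015],
    [0,0,0.04,-8.5,0.015],
    [0,0,0.04,0,0.015]
  ]
}}

```text
time_s: 10.9
eef_pos: [577.4, -68.6, 81.7]
ee_rot: [-0.436, -3.11, -0.0]
force: [1.5, -0.7, -1.8]
gripper_width: 19.8
grasp_force: 120.4
```

Emit:
{"op": "carry_out", "data": {
  "steps": [
    [0,0,0,0,0.015],
    [0,0,0,0,0.015]
  ]
}}

```text
time_s: 11.1
eef_pos: [577.4, -68.3, 83.4]
ee_rot: [-0.439, -3.109, -0.0]
force: [-0.6, -0.1, 0.4]
gripper_width: 19.9
grasp_force: 120.4
```

Emit:
{"op": "carry_out", "data": {
  "steps": [
    [0,0,0.035,0,0.015],
    [0,0,0.03,0,0.015],
    [0,0,0.01,0,0.015],
    [0,0,0.003,0,0.015],
    [0,0,0,0,0.015],
    [0,0,0,0,0.015]
  ],
  "squeeze": 40
}}

```text
time_s: 11.7
eef_pos: [579.5, -68.7, 8.5]
ee_rot: [0.438, 3.106, -0.0]
force: [-0.8, -0.2, -0.4]
gripper_width: 19.9
grasp_force: 120.4
```

Emit:
{"op": "carry_out", "data": {
  "steps": [
    [0,0,0.003,0,0.015],
    [0,0,0.002,0,0.015],
    [0,0,0,0,0.015],
    [0,0,0,0,0.05],
    [0,0,0,0,0.05],
    [0,0,0,0,0.05]
  ]
}}

```text
time_s: 12.3
eef_pos: [577.7, -68.3, 0.9]
ee_rot: [0.439, 3.111, 0.0]
force: [-0.1, 0.2, 0.6]
gripper_width: 50.1
grasp_force: 0.0
```

Emit:
{"op": "carry_out", "data": {
  "steps": [
    [0,0,-0.05,0,0.06],
    [0,0,-0.05,0,0.085],
    [0,0,-0.05,0,0.085],
    [0,0,-0.05,0,0.085],
    [0.01,-0.04,0,0,0.085],
    [0.01,-0.04,0,0,0.085],
    [0.01,-0.04,0,0,0.085],
    [0.01,-0.04,0,0,0.085],
    [0.01,-0.04,0,0,0.085],
    [0,-0.01,0,-8,0.085],
    [0,0,0,0,0.085],
    [0,0,0,0,0.085]
  ]
}}

```text
time_s: 13.5
eef_pos: [471.5, -256.0, 200.8]
ee_rot: [0.225, 3.133, 0.001]
force: [-0.6, 0.8, 0.5]
gripper_width: 84.7
grasp_force: 0.0
```

Run:
```python
from h import *
st,s=wrist('w6'); t=shot('top','t6'); print(st['eef_pos'].round(1)); Rt=R.from_rotvec(st['ee_rot']).as_matrix()
print('tool x heading',np.degrees(np.arctan2(Rt[1,0],Rt[0,0])))
# lever check in top view
g=t['frame'][200:292,272:318].astype(int); dark=(g.max(2)<60).astype('uint8')
c=max(cv2.findContours(dark,0,2)[0],key=cv2.contourArea); print('lever handle',toplane(t,np.array(cv2.minAreaRect(c)[0])+[272,200],24).round(0))
a=s['frame'][:420,60:560]; cv2.imwrite('pics/c6.png',cv2.resize(a,(714,600)))
```

```text
[ 471.5 -256.   200.8]
tool x heading 171.7727479605667
lever handle [[579. -58.  24.]]
```

View pics/c6.png

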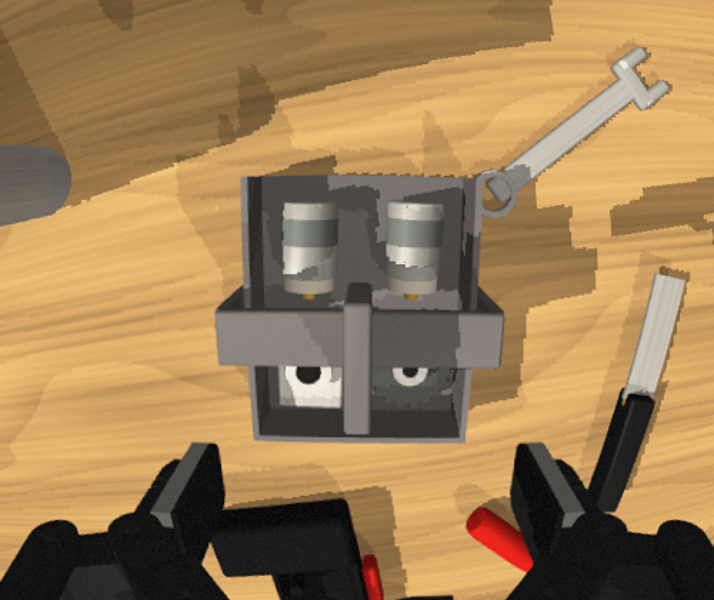

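The last picture shows the tray's open end towards the robot. The fin top runs from about (358,300) to (357,433) in the crop, and the wrench ring is right next to the open end's corner. The lever lies flat.

Run:
```python
from h import *
st,s=wrist(); Rt=R.from_rotvec(st['ee_rot']).as_matrix()
cv=lambda p:(60+p[0]*500/714,p[1]*.7)
W=wplane(st,s,[cv((358,295)),cv((357,433))],135); print(W.round(1),np.linalg.norm(W[1]-W[0]))
c=W.mean(0); print('fin centre',c, 'tool delta',Rt.T@(c-st['eef_pos']),'top corners z46')
C=wplane(st,s,[cv((255,440)),cv((466,440)),cv((478,178)),cv((243,178))],46); print(C.round(0).tolist(),C.mean(0))
a=C[0]+C[1]-C[2]-C[3]; print('tray heading',np.degrees(np.arctan2(a[1],a[0])))
```

```text
[[ 438.5 -254.4  135. ]
 [ 500.  -263.9  135. ]] 62.229918702669345
fin centre [ 469.25165505 -259.15732436  135.        ] tool delta [ 2.12680798 -4.19255614 65.80057127] top corners z46
[[542.0, -338.0, 46.0], [561.0, -204.0, 46.0], [400.0, -182.0, 46.0], [381.0, -313.0, 46.0]] [ 471.15429376 -259.32824057   46.        ]
tray heading -8.259998822118211
```

Emit:
{"op": "carry_out", "data": {
  "steps": [
    [0.001,-0.0037,0.035,0,0.0854],
    [0,0,0.035,0,0.0854],
    [0,0,0.025,0,0.0854],
    [0,0,0,0,0.0854],
    [0,0,0,0,0.0854]
  ],
  "squeeze": 100
}}

```text
time_s: 14.15
eef_pos: [470.4, -259.1, 106.1]
ee_rot: [-0.219, -3.134, -0.001]
force: [-0.8, 0.2, 0.3]
gripper_width: 85.4
grasp_force: 0.0
```

Emit:
{"op": "carry_out", "data": {
  "steps": [
    [0,0,0.008,0,0.06],
    [0,0,0,0,0.04],
    [0,0,0,0,0.025],
    [0,0,0,0,0.018],
    [0,0,0,0,0.005],
    [0,0,0,0,0.005],
    [0,0,0,0,0.005],
    [0,0,0,0,0.005],
    [0,0,-0.003,0,0.005],
    [0,0,-0.006,0,0.005],
    [0,0,-0.01,0,0.005],
    [0,0,-0.006,0,0.005]
  ],
  "squeeze": 110
}}

```text
time_s: 15.35
eef_pos: [469.8, -259.6, 122.9]
ee_rot: [-0.221, -3.133, -0.001]
force: [0.4, -0.4, -6.1]
gripper_width: 10.6
grasp_force: 107.3
```

Emit:
{"op": "carry_out", "data": {
  "steps": [
    [0,0,0,0,0.005],
    [0,0,0,0,0.005]
  ]
}}

```text
time_s: 15.55
eef_pos: [470.0, -259.8, 123.0]
ee_rot: [0.221, 3.133, -0.0]
force: [0.1, 0.8, -8.3]
gripper_width: 10.7
grasp_force: 107.2
```

Run:
```python
from h import *
st=sense(); print(st['force'],st['torque'],st['gripper_width'])
```

```text
[ 0.14096543  0.7856373  -8.28964262] [ 0.02214717  0.08739414 -0.00667469] 10.69421509915191
```

Emit:
{"op": "carry_out", "data": {
  "steps": [
    [0,0,-0.006,0,0.005],
    [0,0,-0.012,4,0.005],
    [0,0,-0.016,6,0.005],
    [0,0,-0.016,8,0.005],
    [0,0,-0.016,8,0.005],
    [0,0,-0.016,8,0.005],
    [0,0,-0.016,8,0.005],
    [0,0,-0.016,8,0.005],
    [0,0,-0.012,8,0.005],
    [0,0,-0.01,8,0.005],
    [0,0,-0.006,8,0.005],
    [0,0,-0.003,6,0.005]
  ]
}}

```text
time_s: 16.75
eef_pos: [470.0, -259.9, 268.8]
ee_rot: [2.188, 2.253, 0.0]
force: [0.3, 0.4, -6.8]
gripper_width: 10.8
grasp_force: 107.3
```

Emit:
{"op": "carry_out", "data": {
  "steps": [
    [0,0,0,4,0.005],
    [0,0,0,2,0.005],
    [0,0,0,0,0.005],
    [0,0,0,0,0.005]
  ]
}}

```text
time_s: 17.15
eef_pos: [469.8, -259.7, 267.7]
ee_rot: [-2.298, -2.142, -0.0]
force: [-0.5, -0.3, -6.3]
gripper_width: 11.0
grasp_force: 107.3
```

Run:
```python
from h import *
st,s=wrist('w7'); Rt=R.from_rotvec(st['ee_rot']).as_matrix(); print(st['eef_pos'],st['force'],st['qpos'].round(2),np.degrees(np.arctan2(Rt[1,0],Rt[0,0])))
# tray silhouette: grey pixels vs wood; open-end (far) edge row in tool frame
a=cv2.imread('pics/w6.png').astype(int); b=s['frame'].astype(int)
for g in(a,b):
    m=((g.max(2)-g.min(2)<25)).astype('uint8'); m[300:]=0
    m=cv2.morphologyEx(m,cv2.MORPH_OPEN,np.ones((5,5)))
    c=max(cv2.findContours(m,0,2)[0],key=cv2.contourArea); print(cv2.boundingRect(c),cv2.minAreaRect(c))
    print(''.join('#' if v else '.' for v in m[:300:6,315]), ''.join('#' if v else '.' for v in m[150,::10]))
```

```text
[ 469.84747051 -259.72670448  267.73563658] [-0.49977979 -0.29601317 -6.26609686] [-0.61  0.05  1.33  0.    1.75 -0.54] 85.98733024135709
(211, 123, 202, 177) ((311.5, 211.0), (176.0, 201.0), 90.0)
.....................############################# ##########.............###################......................
(163, 122, 421, 178) ((373.0, 210.5), (177.0, 420.0), 90.0)
##...................############################# ....................#########################...............####
```

Run:
```python
from h import *
st,s=wrist(); T=np.linalg.inv(np.array(s['tool_from_camera'])); f=240/np.tan(np.radians(s['vertical_fov'])/2)
def wp(p):
    q=T[:3,:3]@p+T[:3,3]; th=np.arctan2(np.hypot(q[0],q[1]),q[2]); u=q[:2]/np.hypot(q[0],q[1])*th*f; return u+[s['cx'],s['cy']]
for tilt in(-.1,-.05,0,.05,.1):
    # lip rel. grasp point (tool z=-19): x82, z +113 ; tilt>0 lip down
    c,si=np.cos(tilt),np.sin(tilt); x=82*c-113*si; z=113*c+82*si
    xw=82*c-71*si; zw=71*c+82*si
    print(tilt,wp(np.array([x,0,z-19])).round(0),wp(np.array([xw,68,zw-19])).round(0),wp(np.array([xw,-68,zw-19])).round(0))
g=s['frame'].astype(int); m=(g.max(2)-g.min(2)<25)
for c in(180,190,260,290,315,340,360,400,430):
    r=np.where(m[60:300,c])[0]; print(c,r[:1]+60, end=' ')
```

```text
-0.1 [317. 104.] [449. 113.] [184. 113.]
-0.05 [317. 113.] [446. 119.] [187. 119.]
0 [317. 122.] [443. 126.] [190. 126.]
0.05 [317. 131.] [440. 132.] [193. 132.]
0.1 [317. 139.] [438. 139.] [195. 139.]
180 [254] 190 [244] 260 [104] 290 [124] 315 [123] 340 [124] 360 [124] 400 [125] 430 [127]
```

Emit:
{"op": "carry_out", "data": {
  "steps": [
    [0.005,0.002,0,0,0.005],
    [0.01,0.002,0,0,0.005],
    [0.015,0.002,0,0,0.005],
    [0.02,0.002,0,0,0.005],
    [0.025,0.002,0,0,0.005],
    [0.025,0.002,0,0,0.005],
    [0.025,0.002,0,0,0.005],
    [0.025,0.002,0,0,0.005],
    [0.025,0.002,0,0,0.005],
    [0.025,0.002,0,0,0.005],
    [0.025,0.002,0,0,0.005],
    [0.025,0.002,0,0,0.005]
  ]
}}

```text
time_s: 18.45
eef_pos: [511.3, -9.6, 268.0]
ee_rot: [-2.297, -2.143, -0.001]
force: [0.5, -0.1, -7.5]
gripper_width: 10.9
grasp_force: 107.3
```

Emit:
{"op": "carry_out", "data": {
  "steps": [
    [0.025,0.002,0,0,0.005],
    [0.025,0.002,0,0,0.005],
    [0.025,0.002,0,0,0.005],
    [0.025,0.002,0,0,0.005],
    [0.025,0.002,0,0,0.005],
    [0.025,0.002,0,0,0.005],
    [0.02,0.002,0,0,0.005],
    [0.015,0.002,0,0,0.005],
    [0.012,0.002,0,0,0.005],
    [0.01,0.002,0,0,0.005],
    [0,0.002,0,0,0.005],
    [0,0,0,0,0.005]
  ]
}}

```text
time_s: 19.65
eef_pos: [548.5, 192.2, 267.7]
ee_rot: [2.299, 2.14, -0.001]
force: [-0.1, -0.4, -7.4]
gripper_width: 10.8
grasp_force: 107.3
```

Run:
```python
from h import *
st,s=wrist('w8'); t=shot('top','t8'); Rt=R.from_rotvec(st['ee_rot']).as_matrix(); print(st['eef_pos'],st['force'],st['qpos'].round(2),np.degrees(np.arctan2(Rt[1,0],Rt[0,0])))
g=s['frame'].astype(int)
for c in(260,315,400): print(c,g[90:150:4,c].mean(1).astype(int).tolist())
```

```text
[548.46343067 192.23144044 267.67255116] [-0.12938033 -0.38446312 -7.44670834] [ 0.24  0.15  1.23 -0.    1.76  0.31] 85.91081778111902
260 [100, 97, 100, 99, 100, 99, 98, 101, 163, 110, 111, 114, 112, 114, 112]
315 [99, 94, 100, 94, 96, 97, 93, 157, 144, 111, 112, 112, 109, 111, 112]
400 [101, 104, 100, 100, 103, 101, 100, 98, 100, 113, 113, 99, 94, 92, 95]
```

Emit:
{"op": "carry_out", "data": {
  "steps": [
    [0,0,0.008,0,0.005],
    [0,0,0.012,0,0.005],
    [0,0,0.012,0,0.005],
    [0,0,0.008,0,0.005],
    [0,0,0.006,0,0.005],
    [0,0,0,0,0.005],
    [0,0,0,0,0.005]
  ],
  "squeeze": 45
}}

```text
time_s: 20.45
eef_pos: [548.3, 192.8, 221.9]
ee_rot: [2.299, 2.141, 0.0]
force: [0.1, 0.2, -7.0]
gripper_width: 10.6
grasp_force: 107.4
```

Emit:
{"op": "carry_out", "data": {
  "steps": [
    [0,0,0.003,0,0.005],
    [0.0055,0,0.0037,0,0.005],
    [0.0055,0,0.0037,0,0.005],
    [0.0055,0,0.0037,0,0.005],
    [0.0055,0,0.0037,0,0.005],
    [0,0,0,0,0.005]
  ]
}}

```text
time_s: 21.05
eef_pos: [550.3, 216.2, 204.5]
ee_rot: [2.297, 2.143, 0.005]
force: [1.0, 0.1, 1.7]
gripper_width: 10.9
grasp_force: 108.3
```

```bash
cat >> h.py <<'E'
def lipcheck(st,s,depth=113,half=82):
    "expected wrist px of lip middle per tilt (lip down +)"
    T=np.linalg.inv(np.array(s['tool_from_camera'])); f=240/np.tan(np.radians(s['vertical_fov'])/2)
    for tl in np.arange(-.2,1.01,.1):
        c,si=np.cos(tl),np.sin(tl); q=T[:3,:3]@np.array([half*c-depth*si,0,depth*c+half*si-19])+T[:3,3]
        th=np.arctan2(np.hypot(q[0],q[1]),q[2]); print(round(tl,1),(q[:2]/np.hypot(q[0],q[1])*th*f+[s['cx'],s['cy']]).round(0)[1],end='; ')
    print()
E
python3 - <<'E'
from h import *
st,s=wrist('w9'); print(st['eef_pos'],st['force'],st['torque'],st['grasp_force'])
lipcheck(st,s,117)
g=s['frame'].astype(int)
for c in(260,315,340): print(c,g[100:280:4,c].mean(1).astype(int).tolist())
E
```

```text
[550.30034054 216.20314795 204.48177673] [0.97894462 0.12160221 1.72430727] [-0.57721246 -0.04909912  0.0514185 ] 108.33134651184082
-0.2 86.0; -0.1 104.0; 0.0 122.0; 0.1 140.0; 0.2 158.0; 0.3 176.0; 0.4 194.0; 0.5 212.0; 0.6 231.0; 0.7 249.0; 0.8 267.0; 0.9 285.0; 1.0 304.0; 
260 [63, 105, 102, 100, 101, 102, 98, 102, 101, 98, 100, 100, 99, 98, 104, 123, 124, 127, 120, 123, 172, 170, 170, 170, 133, 122, 123, 171, 171, 170, 169, 234, 232, 231, 233, 232, 231, 231, 232, 231, 247, 248, 250, 161, 115]
315 [60, 101, 101, 99, 100, 100, 99, 97, 100, 98, 100, 98, 99, 99, 116, 168, 168, 167, 170, 168, 166, 164, 169, 144, 148, 148, 148, 147, 149, 147, 148, 147, 148, 146, 144, 145, 142, 145, 148, 78, 65, 72, 69, 70, 70]
340 [62, 101, 101, 99, 102, 99, 102, 101, 103, 100, 102, 101, 101, 100, 107, 126, 126, 123, 126, 124, 124, 103, 103, 103, 100, 101, 101, 100, 98, 97, 100, 101, 100, 98, 110, 140, 140, 143, 145, 146, 147, 98, 100, 99, 118]
```

Emit:
{"op": "carry_out", "data": {
  "steps": [
    [0.0046,0,0.0049,0,0.005],
    [0.0046,0,0.0049,0,0.005],
    [0.0046,0,0.0049,0,0.005],
    [0.0046,0,0.0049,0,0.005],
    [0.0036,0,0.0056,0,0.005],
    [0.0036,0,0.0056,0,0.005],
    [0.0036,0,0.0056,0,0.005],
    [0.0036,0,0.0056,0,0.005],
    [0,0,0,0,0.005],
    [0,0,0,0,0.005],
    [0,0,0,0,0.005]
  ]
}}

```text
time_s: 22.2
eef_pos: [552.7, 250.3, 162.9]
ee_rot: [-2.296, -2.142, -0.009]
force: [2.4, 6.4, 3.6]
gripper_width: 10.5
grasp_force: 109.4
```

Run:
```python
from h import *
st,s=wrist('w10'); t=shot('scene','sc10'); print(st['eef_pos'],st['force'],st['torque'],st['grasp_force'])
g=s['frame'].astype(int)
for c in(260,315,340): print(c,g[140:320:4,c].mean(1).astype(int).tolist())
```

```text
[552.68657247 250.29028854 162.85567   ] [2.36628316 6.41422652 3.60441028] [ 0.30818684 -0.15312393 -0.02206963] 109.44334030151367
260 [81, 122, 124, 99, 101, 102, 99, 102, 99, 100, 98, 101, 100, 99, 98, 100, 99, 151, 181, 185, 175, 135, 139, 136, 138, 138, 136, 195, 194, 198, 197, 203, 202, 208, 225, 230, 231, 231, 117, 132, 135, 99, 100, 108, 112]
315 [105, 120, 123, 120, 101, 101, 99, 100, 102, 100, 101, 97, 101, 98, 100, 101, 101, 102, 101, 100, 101, 99, 97, 97, 96, 96, 99, 96, 95, 98, 85, 112, 118, 117, 117, 116, 116, 117, 119, 119, 123, 124, 137, 134, 136]
340 [130, 180, 181, 100, 100, 102, 104, 102, 103, 103, 101, 100, 101, 99, 101, 104, 101, 102, 99, 103, 102, 95, 83, 80, 78, 81, 78, 111, 109, 111, 110, 113, 110, 115, 125, 122, 121, 122, 181, 94, 114, 115, 115, 112, 116]
```

Emit:
{"op": "carry_out", "data": {
  "steps": [
    [0,0,-0.008,0,0.005],
    [0,0,-0.012,0,0.005],
    [0,0,-0.012,0,0.005],
    [0,0,-0.008,0,0.005],
    [0,0,0,0,0.005],
    [0,0,0,0,0.005],
    [0,0,0,0,0.005]
  ]
}}

```text
time_s: 23.0
eef_pos: [552.0, 247.0, 201.8]
ee_rot: [2.299, 2.141, -0.001]
force: [-0.5, -0.8, -3.1]
gripper_width: 10.6
grasp_force: 108.3
```

Run:
```python
from h import *
st,s=wrist('w11'); print(st['eef_pos'],st['force'],st['torque'],st['grasp_force'])
g=s['frame'].astype(int)
for c in(260,315,340,380): print(c,g[140:320:4,c].mean(1).astype(int).tolist())
```

```text
[552.0028652  247.00440988 201.75544804] [-0.45222793 -0.84120286 -3.09163474] [-0.13686688 -0.02349983  0.03045672] 108.34828734397888
260 [164, 98, 96, 164, 171, 171, 172, 172, 205, 235, 240, 153, 128, 135, 179, 223, 240, 241, 254, 244, 244, 88, 92, 114, 112, 110, 112, 113, 114, 115, 114, 115, 111, 114, 116, 117, 118, 118, 116, 116, 114, 98, 77, 106, 106]
315 [131, 97, 97, 127, 206, 193, 176, 242, 240, 239, 239, 239, 239, 242, 233, 236, 236, 238, 237, 237, 236, 193, 120, 94, 93, 94, 114, 115, 117, 111, 82, 112, 115, 112, 114, 117, 127, 132, 134, 130, 134, 133, 130, 133, 131]
340 [142, 98, 97, 98, 162, 169, 169, 173, 84, 73, 78, 81, 85, 69, 71, 67, 68, 70, 82, 85, 83, 89, 85, 86, 85, 45, 93, 94, 118, 115, 117, 118, 114, 119, 115, 119, 114, 117, 119, 110, 110, 112, 109, 110, 109]
380 [176, 161, 156, 161, 159, 162, 157, 159, 160, 122, 83, 84, 83, 85, 88, 79, 83, 83, 79, 73, 70, 72, 74, 71, 93, 69, 43, 95, 95, 96, 96, 95, 95, 94, 94, 93, 96, 95, 97, 97, 99, 97, 77, 134, 136]
```

Emit:
{"op": "carry_out", "data": {
  "steps": [
    [0,0,-0.02,0,0.005],
    [0,0,-0.035,0,0.005],
    [0,0,-0.04,0,0.005],
    [-0.015,0,-0.03,0,0.005],
    [-0.03,0,0,0,0.005],
    [-0.04,-0.002,0,0,0.005],
    [-0.04,-0.003,0,0,0.005],
    [-0.04,-0.003,0,0,0.005],
    [-0.04,-0.003,0,0,0.005],
    [-0.04,-0.003,0,0,0.005],
    [-0.04,-0.003,0,0,0.005],
    [-0.04,-0.003,0,0,0.005]
  ]
}}

```text
time_s: 24.25
eef_pos: [508.6, -76.6, 327.1]
ee_rot: [2.298, 2.142, 0.001]
force: [0.2, -0.0, -3.1]
gripper_width: 10.3
grasp_force: 108.4
```

Emit:
{"op": "carry_out", "data": {
  "steps": [
    [-0.04,-0.003,0,0,0.005],
    [-0.04,-0.003,0,0,0.005],
    [-0.04,0,0,0,0.005],
    [-0.04,0,0.03,0,0.005],
    [-0.04,0,0.04,0,0.005],
    [-0.025,0,0.04,0,0.005],
    [-0.01,0,0.04,0,0.005],
    [0,0,0.02,0,0.005],
    [0,0,0,0,0.005],
    [0,0,0,0,0.005]
  ]
}}

```text
time_s: 25.25
eef_pos: [487.0, -304.6, 162.1]
ee_rot: [-2.299, -2.142, -0.001]
force: [0.1, 0.8, -0.5]
gripper_width: 10.6
grasp_force: 108.3
```

Run:
```python
from h import *
st,s=wrist('w12'); t=shot('top','t12'); print(st['eef_pos'],st['force'],st['torque'],st['grasp_force'])
g=s['frame'].astype(int)
for c in(240,280,340,390): print(c,g[140:320:4,c].mean(1).astype(int).tolist(), (g.max(2)-g.min(2))[140:320:4,c].tolist())
```

```text
[ 487.00794977 -304.59707002  162.05761861] [ 0.13832682  0.8099213  -0.45915156] [ 0.09316469 -0.10409622 -0.00679038] 108.2611870765686
240 [191, 190, 127, 129, 129, 131, 131, 132, 131, 128, 122, 124, 120, 121, 121, 124, 122, 124, 123, 127, 127, 98, 98, 102, 100, 101, 100, 100, 101, 100, 100, 101, 102, 103, 100, 101, 101, 104, 102, 103, 102, 87, 67, 98, 96] [115, 117, 88, 89, 90, 90, 91, 89, 87, 89, 87, 85, 86, 82, 83, 82, 85, 84, 90, 87, 92, 5, 8, 10, 9, 11, 10, 11, 10, 8, 8, 8, 9, 11, 11, 9, 9, 9, 8, 10, 9, 8, 5, 8, 5]
280 [200, 198, 136, 136, 133, 134, 135, 134, 134, 130, 132, 131, 129, 126, 126, 121, 118, 119, 117, 120, 121, 100, 100, 101, 101, 99, 101, 102, 102, 102, 102, 104, 103, 101, 104, 103, 102, 102, 106, 102, 103, 87, 44, 27, 27] [113, 114, 93, 94, 94, 97, 93, 91, 92, 93, 91, 91, 91, 90, 86, 82, 82, 81, 83, 82, 87, 6, 10, 10, 10, 11, 8, 10, 10, 10, 9, 11, 8, 9, 9, 11, 8, 11, 9, 9, 8, 7, 3, 0, 2]
340 [184, 187, 141, 128, 128, 128, 128, 126, 128, 127, 127, 127, 126, 123, 123, 124, 124, 123, 126, 124, 125, 100, 103, 102, 101, 100, 103, 100, 104, 104, 105, 103, 104, 103, 104, 102, 104, 105, 105, 97, 98, 101, 99, 98, 97] [119, 119, 99, 86, 87, 88, 88, 88, 88, 86, 87, 87, 87, 85, 85, 87, 84, 84, 84, 84, 83, 6, 11, 9, 6, 7, 8, 10, 8, 10, 9, 7, 9, 8, 10, 11, 9, 7, 8, 8, 8, 10, 7, 9, 11]
390 [193, 194, 193, 194, 195, 197, 195, 197, 194, 194, 195, 195, 194, 195, 195, 195, 195, 196, 196, 196, 196, 75, 85, 84, 81, 82, 84, 81, 85, 84, 85, 84, 82, 85, 82, 84, 85, 84, 88, 83, 86, 82, 67, 122, 121] [117, 116, 117, 117, 117, 115, 118, 115, 117, 118, 115, 117, 118, 117, 119, 117, 117, 116, 116, 118, 117, 1, 6, 8, 9, 8, 7, 7, 6, 5, 7, 7, 9, 7, 7, 5, 6, 8, 5, 8, 8, 8, 8, 11, 12]
```

Emit:
{"op": "carry_out", "data": {
  "steps": [
    [0.025,0,0,0,0.005],
    [0.025,0,0.01,0,0.005],
    [0,0,0.015,0,0.005],
    [0,0,0.01,0,0.005],
    [0,0,0.005,0,0.005],
    [0,0,0,0,0.005]
  ]
}}

```text
time_s: 25.95
eef_pos: [490.6, -255.5, 122.8]
ee_rot: [2.298, 2.14, 0.001]
force: [-0.8, 1.0, 0.7]
gripper_width: 10.5
grasp_force: 108.8
```

Emit:
{"op": "carry_out", "data": {
  "steps": [
    [-0.005,0,0.002,0,0.005],
    [-0.006,0,0.001,0,0.005],
    [-0.006,0,0.001,0,0.005],
    [-0.006,0,0.001,0,0.005],
    [-0.006,0,0.002,0,0.005],
    [0,0,0,0,0.005],
    [0,0,0,0,0.005]
  ]
}}

```text
time_s: 26.65
eef_pos: [488.8, -284.5, 117.7]
ee_rot: [2.298, 2.139, 0.003]
force: [-2.3, 3.4, 9.2]
gripper_width: 11.0
grasp_force: 111.3
```

Run:
```python
from h import *
st,s=wrist('w13'); print(st['eef_pos'],st['force'],st['torque'],st['grasp_force'])
g=s['frame'].astype(int)
for c in(280,340): print(c,140-60+4*np.where((g.max(2)-g.min(2))[80:320:4,c]<30)[0][:3])
lipcheck(st,s)
```

```text
[ 488.82218531 -284.4831164   117.68553246] [-2.2983005   3.39135082  9.21575888] [1.17731024 0.56451473 0.10213269] 111.30507230758667
280 [188 192 196]
340 [188 192 196]
-0.2 86.0; -0.1 104.0; 0.0 122.0; 0.1 139.0; 0.2 157.0; 0.3 175.0; 0.4 193.0; 0.5 211.0; 0.6 229.0; 0.7 247.0; 0.8 265.0; 0.9 283.0; 1.0 301.0;
```

Emit:
{"op": "carry_out", "data": {
  "steps": [
    [-0.006,0,0.002,0,0.005],
    [-0.006,0,0.002,0,0.005],
    [-0.006,0,0.002,0,0.005],
    [-0.006,0,0.0025,0,0.005],
    [-0.006,0,0.0025,0,0.005],
    [-0.006,0,0.0025,0,0.005],
    [-0.005,0,0.0025,0,0.005],
    [-0.004,0,0.0025,0,0.005],
    [0,0,0,0,0.005]
  ]
}}

```text
time_s: 27.6
eef_pos: [485.6, -329.2, 96.9]
ee_rot: [2.299, 2.14, 0.002]
force: [-0.6, 2.2, 6.0]
gripper_width: 10.9
grasp_force: 111.6
```

Run:
```python
from h import *
st,s=wrist('w14'); print(st['eef_pos'],st['force'],st['torque'],st['grasp_force'])
g=s['frame'].astype(int)
for c in(280,340): print(c,80+4*np.where((g.max(2)-g.min(2))[80:320:4,c]<30)[0][:3])
```

```text
[ 485.64092981 -329.24735753   96.93872594] [-0.63746716  2.1938053   6.03492431] [1.37510415 0.06619785 0.08093903] 111.564120054245
280 [124 128 132]
340 [124 128 132]
```

Emit:
{"op": "carry_out", "data": {
  "steps": [
    [0,0,0,0,0.012],
    [0,0,0,0,0.02],
    [0,0,0,0,0.04],
    [0,0,0,0,0.06],
    [0,0,-0.01,0,0.06],
    [0,0,-0.04,0,0.06],
    [0,0,-0.05,0,0.06],
    [0,0,-0.05,0,0.06],
    [0,0,-0.03,0,0.06],
    [0,0,0,0,0.06],
    [0,0,0,0,0.06]
  ]
}}

```text
time_s: 28.75
eef_pos: [485.4, -328.9, 277.7]
ee_rot: [2.297, 2.139, 0.0]
force: [-0.3, -0.1, -0.4]
gripper_width: 59.8
grasp_force: 0.0
```

Run:
```python
from h import *
import pickle
d0=pickle.load(open('s0.pkl','rb'))
st,s=wrist('w15'); print(st['eef_pos'],st['force'])
Rt=R.from_rotvec(st['ee_rot']).as_matrix()
g=s['frame'].astype(int); m=((g.max(2)-g.min(2)<30)).astype('uint8'); m[330:]=0
c=max(cv2.findContours(cv2.morphologyEx(m,2,np.ones((5,5))),0,2)[0],key=cv2.contourArea); print('tray box',cv2.boundingRect(c))
# parts in bin & tray via top view
t=shot('top','t15'); T=t['frame'].astype(int)
binm=T[205:305,105:205]
for nm,z,P in(('bin interior',20,None),):
    q=proj(t,[[640,140,5],[640,300,5],[460,315,5],[460,150,5]]); print(q.round(0).tolist())
    print('lever'); 
G=T[195:292,265:320]; dk=(G.max(2)<60).astype('uint8'); stl=((G.max(2)-G.min(2)<25)&(G.min(2)>90)).astype('uint8')
for mm,z in((dk,24),(stl,13.5)):
    c=max(cv2.findContours(mm,0,2)[0],key=cv2.contourArea); r=cv2.minAreaRect(c); print(cv2.contourArea(c),r,toplane(t,np.array(r[0])+[265,195],z).round(0))
# bystander change test
D=np.abs(T-d0['top']['frame'].astype(int)).max(2)>40
for n,(x0,y0,x1,y1) in dict(screw=(290,145,360,215),pliers=(222,278,264,360),gearm=(205,115,278,165),shell=(380,135,445,225),can=(458,325,515,395),wrench=(276,305,346,358)).items(): print(n,D[y0:y1,x0:x1].mean().round(3))
```

```text
[ 485.37241032 -328.87745326  277.66995687] [-0.31267538 -0.08397498 -0.38771987]
tray box (238, 124, 158, 153)
[[208.0, 215.0], [139.0, 216.0], [132.0, 293.0], [203.0, 293.0]]
leverTraceback (most recent call last):
  File "<stdin>", line 16, in <module>
ValueError: max() iterable argument is empty
```

Emit:
{"op": "carry_out", "data": {
  "steps": [
    [0,0,-0.05,0,0.06],
    [0.01,-0.04,-0.04,0,0.06],
    [0.01,-0.04,0,0,0.06],
    [0.01,-0.04,0,0,0.06],
    [0.01,-0.04,0,0,0.06],
    [0.01,-0.03,0,0,0.06],
    [0,0,0,0,0.06],
    [0,0,0,0,0.06]
  ]
}}

```text
time_s: 29.65
eef_pos: [303.9, -266.8, 359.7]
ee_rot: [-2.298, -2.14, -0.001]
force: [0.6, -0.7, 0.2]
gripper_width: 60.2
grasp_force: 0.0
```

```bash
cat > chk.py <<'E'
from h import *
import pickle
d0=pickle.load(open('s0.pkl','rb')); st=sense(); print(st['eef_pos'])
w=cv2.imread('pics/w15.png').astype(int); print('tray floor std',[ (c,w[135:270:6,c].mean(1).astype(int).tolist()) for c in(260,290,345,375)])
for n in('top','scene'):
    t=shot(n,n+'16'); T=t['frame'].astype(int); O=d0[n]['frame'].astype(int)
    D=np.abs(T-O).max(2)>40
    for k,(x,y,z) in dict(screw=(700,-140,10),pliers=(400,50,5),gearm=(780,50,30),shell=(700,-310,20),can=(345,-465,80),wrench=(370,-105,3),lever=(567,-64,12)).items():
        u,v=proj(t,[[x,y,z]])[0].astype(int); print(n,k,(u,v),D[max(v-25,0):v+25,u-25:u+25].mean().round(3))
    # bright/dark blobs inside the bin
    q=proj(t,[[645,135,60],[645,300,60],[455,315,60],[455,145,60]]).astype(np.int32)
    x,y,ww,h=cv2.boundingRect(q); g=T[y:y+h:6,x:x+ww:3].mean(2)
    print('\n'.join(''.join(' .:-=+*#%@'[min(9,int(v/26))] for v in r) for r in g))
E
python3 chk.py
```

```text
[ 303.91125187 -266.77588699  359.73763616]
tray floor std [(260, [90, 134, 130, 134, 140, 121, 116, 108, 102, 94, 88, 135, 135, 133, 135, 135, 52, 55, 52, 48, 61, 56, 61]), (290, [91, 137, 136, 135, 132, 136, 136, 138, 137, 137, 137, 121, 121, 120, 124, 125, 73, 74, 87, 85, 86, 61, 61]), (345, [91, 121, 125, 123, 122, 124, 124, 120, 126, 123, 126, 137, 136, 138, 139, 143, 75, 76, 71, 75, 69, 53, 59]), (375, [49, 46, 44, 44, 44, 47, 47, 45, 45, 49, 46, 137, 139, 142, 142, 144, 44, 45, 47, 51, 57, 77, 96])]
top screw (np.int64(327), np.int64(188)) 0.009
top pliers (np.int64(246), np.int64(318)) 0.0
top gearm (np.int64(244), np.int64(152)) 0.0
top shell (np.int64(400), np.int64(186)) 0.0
top can (np.int64(481), np.int64(345)) 0.0
top wrench (np.int64(313), np.int64(330)) 0.067
top lever (np.int64(294), np.int64(245)) 0.02
--:.::::::::::....::.:..::::
----::-:::::..::::..:::::::-
----======::.+.==::.:::::::=
----======::::::....:::::::=
----*##=--==-:::.::::::::::=
--.*==##=--===:::::::::::::=
--.:-+=-:-====:::::::::::::=
-:###**#*+====:::---:-:-::--
-+####%%%%++==::::----------
--:*##+
[... 207 characters left out ...]
)) 0.005
scene pliers (np.int64(387), np.int64(210)) 0.0
scene gearm (np.int64(378), np.int64(354)) 0.0
scene shell (np.int64(211), np.int64(298)) 0.0
scene can (np.int64(185), np.int64(153)) 0.0
scene wrench (np.int64(327), np.int64(195)) 0.088
scene lever (np.int64(333), np.int64(260)) 0.012
:-::::::::::::::::::::::::::
--::::::::::::::::::::::::::
--::::::::::::::::::::::::::
--::::::::::::::-----:::::::
-:::::::::::::::------=++=-:
-:::::::::::::::=----=**==+-
-:::::::::::::::---=-=+++=-.
-:::::::::::::::--=*####**=-
-:::::::::::::::--+===++****
::::::::::::::::-=--==**+++-
----::::::::::::-----=+***+:
::::::::::::::::---------::.
::::::::::------------::::-:
:::::::::::::::::::::----:::
```

Run:
```python
import cv2,numpy as np
A=lambda g:print('\n'.join(''.join(' .:-=+*#%@'[min(9,int(v/26))] for v in r) for r in g.mean(2)))
A(cv2.imread('pics/w15.png')[120:300:5,235:400:3]); print(); A(cv2.imread('pics/top16.png')[213:290:2,128:185])
```

```text
*======================+===================-====#*****#
=====+-:---------------------------------------.:+***##
*===-+::-----------------------------------::--..+***##
*---++-:-------------------------------:::::::-..+**###
*----+::=+++++++++++=---++++++++++++========:::..+**###
*=---+-:=++++++++++++++++++++++++++=========:::..+**###
*+----::-+++++++++++++++++++++++++==========:::..=**###
++*----:-+++++++++++++++++++++++++==========:::..-**###
*++----:-+++++++++++++++++++++++++==========:::.:-**###
***----:-+++++++++++++++++++++++++==========:::.:-**###
+*++---:-++++++++++++++++++++++++++=========:::.:-**###
**+*---::+++++++++++++++++++++++++==========:::.:-**###
+*+*---::+++++++++++++++++++++++++==========::..:-***##
+*+**-+::++++++++++++++++:::::+++++=========::..:-***##
**++:-+::++++++++++++++++.::::++++==========:::.--:-*##
**:::-+::++++++++++++++++-+++++++++=========::..::.::+#
*==========+===========::-++++=++++++++++++++++++++++=*
+=++++++++=============::-++++=+++++++++++++++++++++++*
*=++++++++=============::-++++++++++++++++++++++++++++*
*=++++++++=============-:-++++++++++
[... 2478 characters left out ...]
----
*****++*#####++===---===========-::----------------------
**=+++=+#####++===---===========-:::---------------------
***##***####*+===-----==========-:::---------------------
=**#######*+==---::--===========-:::---------------------
::-+****+=--:------============-::::---------------------
::----========================-:::::---------------------
-=============================-::::----------------------
-==============================--------------------------
-==============================--------------------------
===============================--------------------------
===============================--------------------------
===============================--------------------------
```

```bash
python3 -c "
from cell import *
print(sign_off())"
```

```text
the job is handed in; nothing more can be done
None
```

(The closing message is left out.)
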